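Put the fan printer's hand stamps away by size

ROBOT

A 6-joint arm with a two-finger parallel gripper is mounted at the origin on the work surface. World frame = base frame: x ahead of the robot, y to its left, z up, the work surface at z = 0. Lengths are in m, angles in rad, forces in N, time in s.
With the tool pointing down it reaches from about 0.25 to 0.775 m from the base axis. Payload 8.9 kg.
Tool frame: the origin (TCP) lies between the finger pads; the fingertips stand 22 mm ahead of it and the grasp point (between the pads) lies 3 mm ahead of it; z points along the fingers, y is the line along which they close (so a half turn about z gives the same grasp; the last joint's range is limited). The gripper opens to 85 mm and grips with 20 to 120 N. Pads are 22 mm wide; open, the fingers measure 114 mm over their backs; the gripper's body (76 mm by 85 mm) begins 54 mm behind the grasp point. The pads swing forward as they close: fully open they stand 13 mm farther back than shut.
Start: joints at [1.011, 0.291, -0.153, 1.127, 0, 1.431], TCP at [0.214, 0.479, 0.253] pointing down, gripper open.
Joint ranges: [-2.52, 2.52], [-0.91, 1.74], [-1.3, 1.37], [-1.96, 2.02], [-1.52, 1.47], [-3.14, 3.14]. Speed limits (rad/s): [2.22, 2.22, 2.79, 3.14, 3.14, 3.14].

INTERFACE

Orientations are given as a rotation vector (axis times angle).
In Python, from plant import robot gives the robot as it stands.
- The arm moves only by the tool arm_command, never from a script. Its argument "series" is a list of rows, each a list of 3 entries, a list of its own where there are three numbers: the opening, from -1 (shut) to 1 (fully open), then the shift along the world's x, y, z in m, then the turn, a rotation vector about the world's x, y, z in rad. In form: [[grip, [dx, dy, dz], [wx, wy, wz]], ...]. A call has 1 to 20 rows; each row shifts and turns the commanded pose from where the row before left it; what a row does not reach is not made up. A row lasts 1/8 s, in which the tool goes at most 62.5 mm and 10.7 degrees, less where a joint would pass 70% of its speed; a pose out of reach is approached as far as the arm can. A call is refused whole if a number of a shift passes 0.0625 or a number of a turn 0.188, either way. A call with a gripper value outside its range is refused whole. The fingers move at their own pace and stop on an object; "force" is the grip in N (left out, the last holds). Time passes only in rows, so rows that do not move let the fingers close. It gives the time, the measured TCP pose, the force, the opening and the grip force at its end, in the units of the state.
- robot.observe(): the state, without advancing time (a new reading comes with each control period).
- robot.read_camera(name): name is "side" or "top" or "wrist"; returns the picture (384x512x3 uint8, red, green, blue); there is no depth.
- robot.calibration(name): a dict with "fovy" (degrees; the focal length in pixels is half the picture's height over the tangent of half this angle, whatever the lens; pixels are square), "cx", "cy" (the principal point, pixels), "R" (3x3) and "t" (3): a world point X has camera coordinates R X + t. Camera axes: x right, y down, z forward; pixel columns grow to the right and rows downward; lengths in m; the calibration is good to about 2 mm. The wrist camera is an equidistant fisheye: a pixel r from the principal point sees the ray r / f radians off the axis. A picture is of the moment at which its call begins: read the wrist's pose just before it. calibration takes no time and is no camera call; for the wrist camera it gives the pose at the moment of the call.
- robot.hand_in(): hands the job in; it is judged then, once.
The state is a dict: "t": time; "joints": joint angles; "joint_velocities": joint speeds; "effort": joint torques, N m; "eef_pos": TCP position; "eef_rot": TCP orientation; "force": force on the tool from outside, world axes, zero at the start; "wrist_torque": the same for the moment, N m; "width": finger opening in m; "gripper_force": force on a finger pad.
Only numpy, scipy, OpenCV 4.12 (cv2) and the standard library are available. Lean on these libraries where they do the work, as an engineer would, in place of code of your own. Each camera call takes 0.05 s, during which the arm holds its last target. There are 200 camera calls.

TASK

Put the four wooden hand stamps away on the row of grey round rests, one upright in the middle of each rest, in order of the width of their feet: the widest on the rest next to the yellow bowl, the narrowest on the rest farthest from it. Do not tip any stamp over on the way.

Things in the scene. Friction and masses are not known exactly. Their poses are not given: they have to be found in the camera images.
- stamp_a_center (a point): Second smallest of four upright hand stamps turned from pale wood, 90 mm tall: a round foot 48 mm across and 24 mm thick (thin dark band at its lower edge), above it a straight round upright handle 24 mm across up to the top. This point is on its axis, half-way up (45 mm above its underside; handle runs from 21 mm below this point to 45 mm above it). z is up along the handle. Loose, 30 to 130 g.
- stamp_b_center (a point): Largest of four upright hand stamps turned from pale wood, 90 mm tall: a round foot 72 mm across and 24 mm thick (thin dark band at its lower edge), above it a straight round upright handle 24 mm across up to the top. This point is on its axis, half-way up (45 mm above its underside; handle runs from 21 mm below this point to 45 mm above it). z is up along the handle. Loose, 30 to 130 g.
- stamp_c_center (a point): Smallest of four upright hand stamps turned from pale wood, 90 mm tall: a round foot 36 mm across and 24 mm thick (thin dark band at its lower edge), above it a straight round upright handle 24 mm across up to the top. This point is on its axis, half-way up (45 mm above its underside; handle runs from 21 mm below this point to 45 mm above it). z is up along the handle. Loose, 30 to 130 g.
- stamp_d_center (a point): Second largest of four upright hand stamps turned from pale wood, 90 mm tall: a round foot 60 mm across and 24 mm thick (thin dark band at its lower edge), above it a straight round upright handle 24 mm across up to the top. This point is on its axis, half-way up (45 mm above its underside; handle runs from 21 mm below this point to 45 mm above it). z is up along the handle. Loose, 30 to 130 g.
- rest_1: One of four identical flat round rests, grey felt-faced, 84 mm across and 4 mm thick, fixed in a straight row, 92 mm from centre to centre, on an 8 mm thick plank. Origin: centre of its underside, on the plank, 8 mm above the table; a stamp stands on its top, 12 mm above the table. The numbers in the rests' names say nothing about their places in the row. Fixed.
- rest_2: One of four identical flat round rests, grey felt-faced, 84 mm across and 4 mm thick, fixed in a straight row, 92 mm from centre to centre, on an 8 mm thick plank. Origin: centre of its underside, on the plank, 8 mm above the table; a stamp stands on its top, 12 mm above the table. The numbers in the rests' names say nothing about their places in the row. Fixed.
- rest_3: One of four identical flat round rests, grey felt-faced, 84 mm across and 4 mm thick, fixed in a straight row, 92 mm from centre to centre, on an 8 mm thick plank. Origin: centre of its underside, on the plank, 8 mm above the table; a stamp stands on its top, 12 mm above the table. The numbers in the rests' names say nothing about their places in the row. Fixed.
- rest_4: One of four identical flat round rests, grey felt-faced, 84 mm across and 4 mm thick, fixed in a straight row, 92 mm from centre to centre, on an 8 mm thick plank. Origin: centre of its underside, on the plank, 8 mm above the table; a stamp stands on its top, 12 mm above the table. The numbers in the rests' names say nothing about their places in the row. Fixed.
- bowl: Yellow plastic bowl, 140 mm across and 60 mm high, standing just off one end of the row of rests, in line with it, 135 mm from the centre of the nearest rest (either end; a white jar of bamboo ribs, up to 140 mm tall, stands likewise at the other end). Origin: centre of its underside. Fixed.
There are look-alikes about, which are no part of the job. Leave any purple look-alike of the part that bears stamp_a_center alone. What is shaped like the part that bears stamp_c_center but blue is not meant.

How it is judged:
At the end, for the whole second after the job is handed in: Each stamp stands upright (within 0.1 rad) and at rest on a rest, its axis within 15 mm of the rest's centre, with the 72 mm stamp on the rest next to the bowl, then 60 mm, 48 mm, and the 36 mm stamp on the rest farthest from the bowl ((horizontal distance between stamp_b_center and rest_1 below 0.015 m or horizontal distance between stamp_b_center and rest_2 below 0.015 m or horizontal distance between stamp_b_center and rest_3 below 0.015 m or horizontal distance between stamp_b_center and rest_4 below 0.015 m) and horizontal distance between stamp_b_center and bowl between 0.089 and 0.181 m and angle between each of stamp_b_center, stamp_d_center, stamp_a_center, stamp_c_center's own z axis and vertical below 0.1 rad and height (world z) of stamp_b_center between 0.053 and 0.061 m and linear speed of each of stamp_b, stamp_d, stamp_a, stamp_c below 0.02 m/s and (horizontal distance between stamp_d_center and rest_1 below 0.015 m or horizontal distance between stamp_d_center and rest_2 below 0.015 m or horizontal distance between stamp_d_center and rest_3 below 0.015 m or horizontal distance between stamp_d_center and rest_4 below 0.015 m) and horizontal distance between stamp_d_center and bowl between 0.181 and 0.273 m and height (world z) of stamp_d_center between 0.053 and 0.061 m and (horizontal distance between stamp_a_center and rest_1 below 0.015 m or horizontal distance between stamp_a_center and rest_2 below 0.015 m or horizontal distance between stamp_a_center and rest_3 below 0.015 m or horizontal distance between stamp_a_center and rest_4 below 0.015 m) and horizontal distance between stamp_a_center and bowl between 0.273 and 0.365 m and height (world z) of stamp_a_center between 0.053 and 0.061 m and (horizontal distance between stamp_c_center and rest_1 below 0.015 m or horizontal distance between stamp_c_center and rest_2 below 0.015 m or horizontal distance between stamp_c_center and rest_3 below 0.015 m or horizontal distance between stamp_c_center and rest_4 below 0.015 m) and horizontal distance between stamp_c_center and bowl between 0.365 and 0.457 m and height (world z) of stamp_c_center between 0.053 and 0.061 m); the robot touches nothing.
It fails at once if a stamp is tipped over (angle between any of stamp_a_center, stamp_b_center, stamp_c_center, stamp_d_center's own z axis and vertical above 0.9 rad).
It also fails if it takes over 96 s, if anything falls off the work surface, if the arm or the gripper's body presses on something with over 40 N, if the wrist force passes 120 N, or if a joint passes its speed limit or range.

## Working session

There is one attempt and no reset: what is moved stays moved. The work goes in short steps, Python scripts to look and compute and a tool call to move; the robot and the scene stay as the last step left them, time stands still between calls to the robot, and variables do not carry over. Pictures are saved under pics/ and viewed, at most 14 in all, crops included, and the job is handed in when it is done.

Besides the shell and the picture viewer there is one more tool, called after "Call:" by a JSON object that holds its "method" and its "body", one argument or row to a line. arm_command: Moves the arm, as the interface text tells. Its arguments: {"type":"object","properties":{"series":{"type":"array","items":{"type":"array"}},"force":{"type":"number"}},"required":["series"]}

```bash
mkdir -p pics; ls; python3 - <<'E'
from plant import robot
import cv2,numpy as np
np.set_printoptions(precision=4,suppress=True)
s=robot.observe();print(s)
for n in("top","side"):
    c=robot.calibration(n);print(n,c)
    cv2.imwrite(f"pics/{n}0.png",robot.read_camera(n)[:,:,::-1])
E
```

```text
pics
{'t': 0.0, 'joints': array([ 1.0107,  0.2913, -0.1541,  1.1267, -0.    ,  1.4315]), 'joint_velocities': array([-0.0001,  0.0009, -0.0009,  0.0006, -0.0003,  0.0007]), 'effort': array([  0.002 , -53.7147,  33.1376,   0.0159,  -0.    ,   0.    ]), 'eef_pos': array([0.2142, 0.4788, 0.2527]), 'eef_rot': array([-0.656 , -3.0719,  0.002 ]), 'force': array([-0.3658, -0.5893, -0.6552]), 'wrist_torque': array([0.0508, 0.0053, 0.0055]), 'gripper_force': 0.0, 'width': 0.08555239607144131}
top {'fovy': 50.61938298984203, 'cx': 248.95605276898192, 'cy': 186.41240853707833, 'R': array([[-0.0128, -0.9997, -0.0217],
       [-0.9963,  0.0146, -0.0845],
       [ 0.0848,  0.0205, -0.9962]]), 't': array([-0.0101,  0.4478,  1.2561])}
side {'fovy': 43.73472991162427, 'cx': 245.5784310735125, 'cy': 192.30547680966976, 'R': array([[ 0.7736, -0.6334,  0.0194],
       [-0.4051, -0.5179, -0.7534],
       [ 0.4872,  0.575 , -0.6572]]), 't': array([-0.3681,  0.2146,  1.0224])}
```

View pics/top0.png

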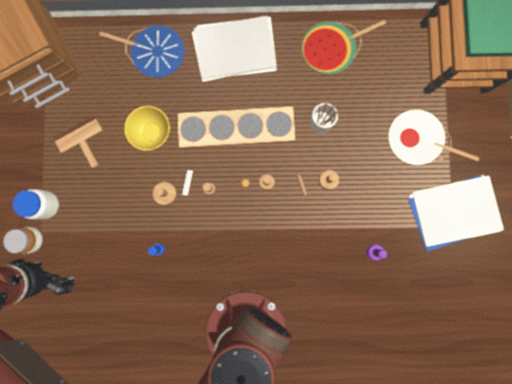

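View pics/side0.png

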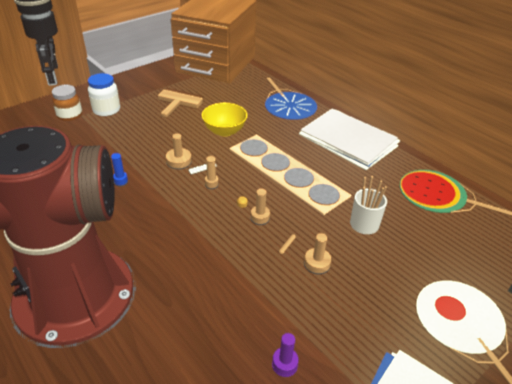

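The top view shows the stamps at about (164,193), (208,188), (267,182) and (330,180). The rests are at (192,128), (222,127), (250,125) and (279,123), with the yellow bowl at (148,128) on the left. The purple (376,252) and blue (156,249) look-alikes are off to the side.

```bash
cat > h.py <<'E'
import cv2,numpy as np
from plant import robot
np.set_printoptions(precision=4,suppress=True)
def ray(c,u,v,z,fish=False):
    f=192/np.tan(np.radians(c['fovy'])/2); p=np.array([(u-c['cx'])/f,(v-c['cy'])/f])
    if fish:
        a=np.hypot(*p); d=np.r_[p/max(a,1e-9)*np.sin(a),np.cos(a)]
    else: d=np.r_[p,1]
    R=np.array(c['R']);o=-R.T@np.array(c['t']);d=R.T@d
    return o+d*(z-o[2])/d[2]
def project(c,X,fish=True):
    f=192/np.tan(np.radians(c['fovy'])/2); q=np.array(c['R'])@X+c['t']
    if fish:
        r=np.hypot(q[0],q[1]);a=np.arctan2(r,q[2]);s=f*a/max(r,1e-9)
    else: s=f/q[2]
    return np.array([c['cx']+s*q[0],c['cy']+s*q[1]])
E
python3 - <<'E'
from h import *
im=cv2.imread("pics/top0.png");c=robot.calibration("top")
hsv=cv2.cvtColor(im,cv2.COLOR_BGR2HSV)
for p in [(164,193),(208,188),(267,182),(330,180),(192,128),(190,118)]: print(p,hsv[p[1],p[0]], end=' ')
print()
def blobs(m,z,roi):
    n,l,st,ce=cv2.connectedComponentsWithStats(m.astype(np.uint8))
    for i in range(1,n):
        x,y,w,h,a=st[i]
        if a<50 or not(roi[0]<x<roi[1] and roi[2]<y<roi[3]):continue
        print(st[i],ce[i],ray(c,*ce[i],z)[:2], 'ctr box',ray(c,x+w/2-.5,y+h/2-.5,z)[:2],'w mm',1000*np.linalg.norm(ray(c,x,y,z)-ray(c,x+w,y,z)),1000*np.linalg.norm(ray(c,x,y,z)-ray(c,x,y+h,z)))
H,S,V=[hsv[:,:,i].astype(int) for i in range(3)]
blobs((S<60)&(V>80)&(V<160),.012,(175,290,100,150))
blobs((H<22)&(S>60)&(V>125),.024,(140,345,160,205))
blobs((H>22)&(H<35)&(S>150)&(V>100),.06,(110,180,100,150))
big=cv2.resize(im[90:215,110:350],None,fx=3.3,fy=3.3,interpolation=cv2.INTER_CUBIC);cv2.imwrite("pics/big.png",big)
E
```

```text
(164, 193) [ 16 114 150] (208, 188) [ 16 110 230] (267, 182) [ 15 111 225] (330, 180) [ 15 107 157] (192, 128) [165   3 159] (190, 118) [ 10   5 157] 
[268 113  22  22 309] [278.6731 123.877 ] [ 0.6472 -0.1136] ctr box [ 0.6485 -0.1131] w mm 70.32708772743555 71.48627997470882
[239 114  23  23 285] [249.6386 125.5333] [ 0.6435 -0.0208] ctr box [ 0.6452 -0.022 ] w mm 73.73623750720361 74.80778709619538
[211 116  22  23 269] [220.7398 127.4201] [0.639  0.0718] ctr box [0.6404 0.0694] w mm 70.71931107780614 74.86260369090601
[182 118  23  23 317] [192.2334 128.9306] [0.6357 0.1634] ctr box [0.6355 0.1609] w mm 74.13212325972442 74.9244220184231
[ 125  107   44   43 1416] [146.3121 127.8623] [0.6305 0.2981] ctr box [0.6301 0.2975] w mm 137.50621327339024 135.32997094125622
```

View pics/big.png

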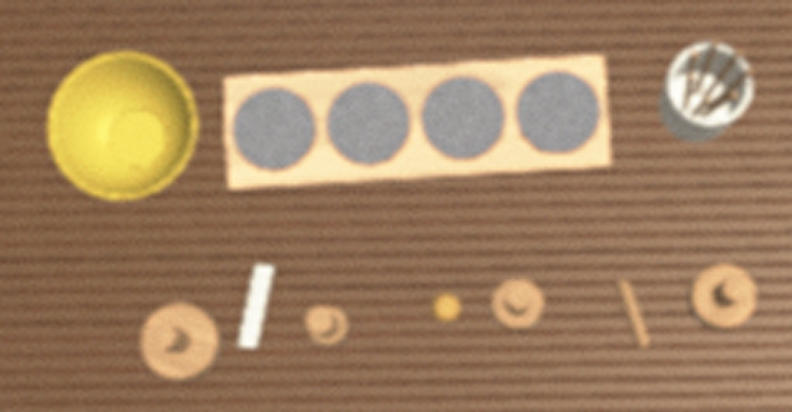

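In the enlarged top view the feet, left to right, are b (72 mm) at crop (179,341), c (36 mm) at (328,325), a (48 mm) at (518,304) and d (60 mm) at (724,296). The bowl is at the left end of the row.

```bash
python3 - <<'E'
from h import *
im=cv2.imread("pics/top0.png");c=robot.calibration("top");cs=robot.calibration("side")
hsv=cv2.cvtColor(im,cv2.COLOR_BGR2HSV)
H,S,V=[hsv[:,:,i].astype(int) for i in range(3)]
lab=cv2.cvtColor(im,cv2.COLOR_BGR2LAB)
for n,(u,v) in dict(b=(179,341),c=(328,325),a=(518,304),d=(724,296)).items():
    x,y=u/3.3+109.5,v/3.3+89.5
    x0,y0=int(x),int(y);sub=V[y0-16:y0+17,x0-16:x0+17]; m=(sub>145)&(S[y0-16:y0+17,x0-16:x0+17]>60)&(H[y0-16:y0+17,x0-16:x0+17]<20)
    m=cv2.morphologyEx(m.astype(np.uint8),cv2.MORPH_OPEN,np.ones((3,3)))
    ct=max(cv2.findContours(m,0,2)[0],key=cv2.contourArea);(cx,cy),r=cv2.minEnclosingCircle(ct)
    print(n,(x,y),ray(c,x,y,.024),'fit',cx+x0-16,cy+y0-16,r,ray(c,cx+x0-16,cy+y0-16,.024)[:2],'d mm',2*(r+.5)/406*1200)
rest=np.array([ray(c,u/3.3+109.5,v/3.3+89.5,.012)[:2] for u,v in[(275,129),(369,124),(463,118),(558,112)]])
print(rest,np.linalg.norm(np.diff(rest,axis=0),axis=1))
w=robot.calibration("wrist");print(w,-w['R'].T@w['t'])
E
```

```text
b (163.74242424242425, 192.83333333333334) [0.4309 0.2513 0.024 ] fit 163.94029808044434 192.8283576965332 12.652875900268555 [0.4309 0.2507] d mm 77.75099054345944
c (208.8939393939394, 187.9848484848485) [0.4441 0.1092 0.024 ] fit 208.2608699798584 187.60869598388672 7.2265214920043945 [0.4453 0.1112] d mm 45.67401867194715
a (266.469696969697, 181.62121212121212) [ 0.4614 -0.0713  0.024 ] fit 268.5 181.0 10.965956687927246 [ 0.4633 -0.0777] d mm 67.77905431287043
d (328.8939393939394, 179.1969696969697) [ 0.4661 -0.266   0.024 ] fit 328.4375 180.5 21.270769119262695 [ 0.462  -0.2645] d mm 128.69420169022283
[[ 0.6368  0.1614]
 [ 0.6401  0.0699]
 [ 0.6444 -0.0213]
 [ 0.6486 -0.1134]] [0.0915 0.0914 0.0921]
{'fovy': 65.70646984690485, 'cx': 253.54628599372307, 'cy': 186.3160369463533, 'R': array([[ 0.4078,  0.9131, -0.0012],
       [ 0.8819, -0.3935,  0.2598],
       [ 0.2368, -0.107 , -0.9656]]), 't': array([-0.5254, -0.0346,  0.3762])} [0.1557 0.5064 0.3717]
```

Call:
{"method": "arm_command", "body": {
  "series": [
    [1,[0.031,-0.0325,-0.01],[0,0,-0.165]],
    [1,[0.031,-0.0325,-0.01],[0,0,-0.165]],
    [1,[0.031,-0.0325,-0.01],[0,0,-0.165]],
    [1,[0.031,-0.0325,-0.01],[0,0,-0.165]],
    [1,[0.031,-0.0325,-0.01],[0,0,-0.165]],
    [1,[0.031,-0.0325,-0.01],[0,0,-0.165]],
    [1,[0.031,-0.0325,-0.01],[0,0,-0.16]],
    [1,[0,0,0],[0,0,0]],
    [1,[0,0,0],[0,0,0]]
  ],
  "force": 40
}}

```text
t: 1.23
eef_pos: [0.431, 0.2517, 0.1831]
eef_rot: [-2.22, -2.222, 0.001]
force: [-0.5, -0.3, -0.2]
width: 0.0854
gripper_force: 0.0
```

```bash
python3 - <<'E'
from h import *
s=robot.observe();c=robot.calibration("wrist");cv2.imwrite("pics/w1.png",robot.read_camera("wrist")[:,:,::-1])
print(s['t'],s['eef_pos'],s['eef_rot'],s['joints'])
for n,p in dict(b=(.431,.251),c=(.444,.109),a=(.461,-.0713),R1=(.637,.161)).items():
    for z in (.012,.024,.09): print(n,z,project(c,np.r_[p,z]))
E
```

```text
1.225 [0.431  0.2517 0.1831] [-2.2201 -2.2219  0.0011] [ 0.3818  0.2957 -0.3409  0.9351  0.0004  1.9518]
b 0.012 [252.3515 175.5309]
b 0.024 [252.2891 178.3377]
b 0.09 [251.832  199.0204]
c 0.012 [263.3826 293.6874]
c 0.024 [263.6698 299.6811]
c 0.09 [265.5381 339.3737]
a 0.012 [272.2023 384.5147]
a 0.024 [272.5575 390.4814]
a 0.09 [274.6595 426.4961]
R1 0.012 [420.0957 248.5614]
R1 0.024 [424.6824 252.8904]
R1 0.09 [453.7556 281.0314]
```

View pics/w1.png

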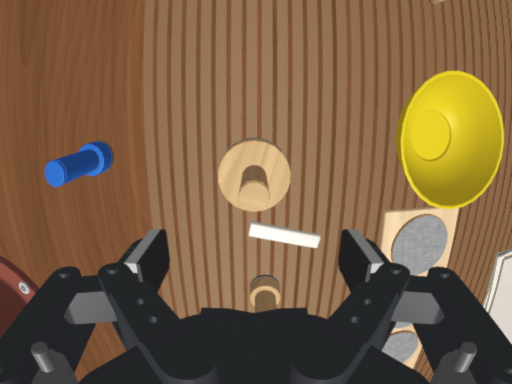

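The wrist view shows b's foot at (254,176), its handle top at (254,192), and the nearest rest at (420,244). All are within a few pixels of prediction.

```bash
python3 - <<'E'
from h import *
c=robot.calibration("wrist")
print(ray(c,254.5,176,.024,1),ray(c,254.5,192,.09,1),ray(c,420,244,.012,1),ray(c,265,290,.024,1))
E
```

```text
[0.433  0.2537 0.024 ] [0.4329 0.2568 0.09  ] [0.6354 0.1678 0.012 ] [0.4453 0.1231 0.024 ]
```

Call:
{"method": "arm_command", "body": {
  "series": [
    [1,[0.001,0.002,-0.035],[0,0,0]],
    [1,[0,0,-0.04],[0,0,0]],
    [1,[0,0,-0.04],[0,0,0]],
    [1,[0,0,0],[0,0,0]],
    [-1,[0,0,0],[0,0,0]],
    [-1,[0,0,0],[0,0,0]],
    [-1,[0,0,0],[0,0,0]],
    [-1,[0,0,0],[0,0,0]],
    [-1,[0,0,0],[0,0,0]],
    [-1,[0,0,0],[0,0,0]]
  ],
  "force": 40
}}

```text
t: 2.52
eef_pos: [0.4331, 0.2539, 0.0692]
eef_rot: [2.221, 2.221, 0.002]
force: [-1.2, -0.2, 6.5]
width: 0.0232
gripper_force: 38.9
```

Call:
{"method": "arm_command", "body": {
  "series": [
    [-1,[0,0,0.02],[0,0,0]],
    [-1,[0,0,0.03],[0,0,0]],
    [-1,[0,0,0.03],[0,0,0]],
    [-1,[0.02,-0.009,0],[0,0,0]],
    [-1,[0.035,-0.015,0],[0,0,0]],
    [-1,[0.035,-0.015,0],[0,0,0]],
    [-1,[0.035,-0.015,0],[0,0,0]],
    [-1,[0.035,-0.015,0],[0,0,0]],
    [-1,[0.025,-0.011,0],[0,0,0]],
    [-1,[0.018,-0.009,0],[0,0,0]],
    [-1,[0,0,0],[0,0,0]],
    [-1,[0,0,-0.03],[0,0,0]],
    [-1,[0,0,-0.02],[0,0,0]],
    [-1,[0,0,0],[0,0,0]],
    [-1,[0,0,0],[0,0,0]]
  ]
}}

```text
t: 4.4
eef_pos: [0.6356, 0.1648, 0.0988]
eef_rot: [2.221, 2.221, 0.001]
force: [0.2, -0.1, -0.4]
width: 0.0231
gripper_force: 39.6
```

```bash
python3 - <<'E'
from h import *
s=robot.observe();c=robot.calibration("wrist");cv2.imwrite("pics/w2.png",robot.read_camera("wrist")[:,:,::-1])
print(s['t'],s['eef_pos'],s['eef_rot'])
p=s['eef_pos'];print('foot bottom',project(c,np.r_[p[:2],p[2]-.068]),'rest',project(c,np.array([.637,.1645,.012])))
E
```

```text
4.4 [0.6356 0.1648 0.0988] [2.2211 2.2215 0.0006]
foot bottom [251.4739 209.3355] rest [253.5851 201.046 ]
```

View pics/w2.png

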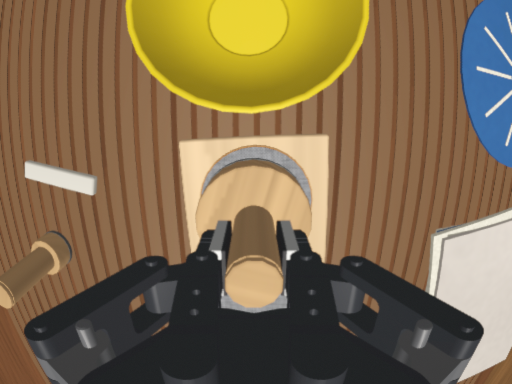

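The wrist view shows rest 1's grey far edge at (256,145), sides at x≈201 and 311, with the foot held above it spanning x≈196–312 and far edge at ≈(253,166).

```bash
python3 - <<'E'
from h import *
c=robot.calibration("wrist")
e=ray(c,256,145,.012,1);print('rest',e,e[1]-.042)
e=ray(c,253,163.5,.055,1);print('foot',e,e[1]-.036)
g=[ray(c,u,195,.012,1)[0] for u in(202,312)];print(np.mean(g))
print('plank',[ray(c,*q,.008,1) for q in[(181,141),(327,135)]])
E
```

```text
rest [0.639  0.2053 0.012 ] 0.16333147848494284
foot [0.637  0.2003 0.055 ] 0.1642893220612366
0.6399652320830097
plank [array([0.585 , 0.2083, 0.008 ]), array([0.6903, 0.2128, 0.008 ])]
```

Call:
{"method": "arm_command", "body": {
  "series": [
    [-1,[0.002,-0.001,-0.01],[0,0,0]],
    [-1,[0,0,-0.008],[0,0,0]],
    [-1,[0,0,0],[0,0,0]],
    [0.2,[0,0,0],[0,0,0]],
    [0.5,[0,0,0],[0,0,0]],
    [1,[0,0,0],[0,0,0]],
    [1,[0,0,0],[0,0,0]],
    [1,[0,0,0.04],[0,0,0]],
    [1,[0,0,0.05],[0,0,0]],
    [1,[-0.02,-0.047,0],[0,0,0]],
    [1,[-0.02,-0.05,0],[0,0,0]],
    [1,[-0.02,-0.05,0],[0,0,0]],
    [1,[-0.02,-0.05,0],[0,0,0]],
    [1,[-0.02,-0.05,0],[0,0,0]],
    [1,[-0.02,-0.05,0],[0,0,0]],
    [1,[-0.02,-0.05,0],[0,0,0]],
    [1,[-0.02,-0.05,0],[0,0,0]],
    [1,[-0.01,-0.03,0],[0,0,0]],
    [1,[0,0,0],[0,0,0]]
  ]
}}

```text
t: 6.82
eef_pos: [0.4668, -0.2653, 0.1704]
eef_rot: [2.225, 2.217, -0.0]
force: [0.4, 0.4, 1.0]
width: 0.0856
gripper_force: 0.0
```

```bash
python3 - <<'E'
from h import *
s=robot.observe();c=robot.calibration("wrist");cv2.imwrite("pics/w3.png",robot.read_camera("wrist")[:,:,::-1])
print(s['t'],s['eef_pos'],s['eef_rot'],s['force'])
for z in(.024,.09):print(project(c,np.array([.468,-.263,z])))
E
```

```text
6.825 [ 0.4668 -0.2653  0.1704] [ 2.2247  2.2173 -0.0002] [0.3541 0.4292 0.9745]
[253.3384 178.2775]
[253.2851 200.2873]
```

View pics/w3.png

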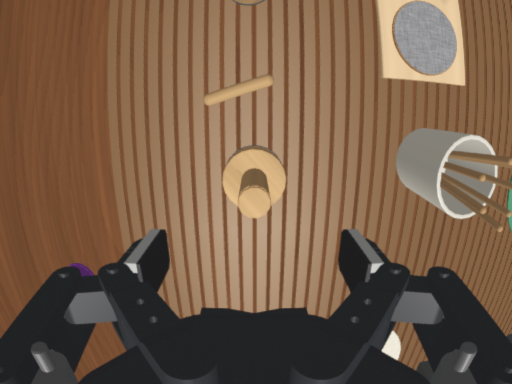

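d's foot is at (254,180) and its handle top at (255,202). That puts d at about (.469,-.2645).

Call:
{"method": "arm_command", "body": {
  "series": [
    [1,[0.002,0.001,-0.03],[0,0,0]],
    [1,[0,0,-0.04],[0,0,0]],
    [1,[0,0,-0.031],[0,0,0]],
    [1,[0,0,0],[0,0,0]],
    [-1,[0,0,0],[0,0,0]],
    [-1,[0,0,0],[0,0,0]],
    [-1,[0,0,0],[0,0,0]],
    [-1,[0,0,0],[0,0,0]],
    [-1,[0,0,0],[0,0,0]],
    [-1,[0,0,0],[0,0,0]]
  ]
}}

```text
t: 8.12
eef_pos: [0.4698, -0.2626, 0.07]
eef_rot: [2.221, 2.221, 0.0]
force: [-0.4, 1.0, 7.5]
width: 0.0229
gripper_force: 39.0
```

Call:
{"method": "arm_command", "body": {
  "series": [
    [-1,[0,0,0.02],[0,0,0]],
    [-1,[0,0,0.03],[0,0,0]],
    [-1,[0,0,0.03],[0,0,0]],
    [-1,[0.013,0.025,0],[0,0,0]],
    [-1,[0.02,0.04,0],[0,0,0]],
    [-1,[0.02,0.04,0],[0,0,0]],
    [-1,[0.02,0.04,0],[0,0,0]],
    [-1,[0.02,0.04,0],[0,0,0]],
    [-1,[0.02,0.04,0],[0,0,0]],
    [-1,[0.02,0.04,0],[0,0,0]],
    [-1,[0.02,0.035,0],[0,0,0]],
    [-1,[0.015,0.025,0],[0,0,0]],
    [-1,[0.0055,0.0105,0],[0,0,0]],
    [-1,[0,0,0],[0,0,0]],
    [-1,[0,0,-0.03],[0,0,0]],
    [-1,[0,0,-0.02],[0,0,0]],
    [-1,[0,0,0],[0,0,0]],
    [-1,[0,0,0],[0,0,0]]
  ]
}}

```text
t: 10.38
eef_pos: [0.6432, 0.0724, 0.1003]
eef_rot: [2.222, 2.22, 0.001]
force: [0.2, 0.3, -0.7]
width: 0.0231
gripper_force: 39.4
```

```bash
python3 - <<'E'
from h import *
s=robot.observe();c=robot.calibration("wrist");cv2.imwrite("pics/w4.png",robot.read_camera("wrist")[:,:,::-1])
print(s['t'],s['eef_pos'],s['eef_rot'],s['force'])
for X in ([.6425,.113,.012],[.6385,.163,.036],[.6385,.163,.102]):print(project(c,np.array(X)))
E
```

```text
10.375 [0.6432 0.0724 0.1003] [2.2219 2.2199 0.0008] [ 0.1577  0.3404 -0.7333]
[250.458 144.677]
[243.3953  68.7943]
[237.8343  47.2507]
```

View pics/w4.png

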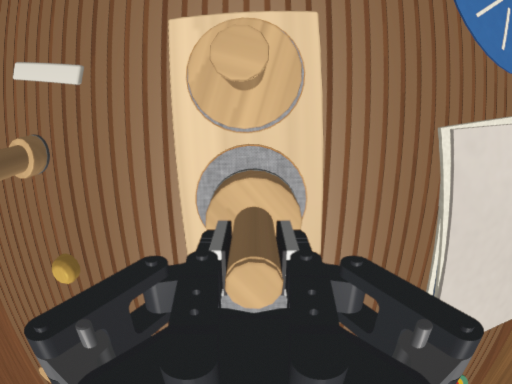

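b stands centred on its rest at about (245,75). Rest 2's far edge is at (251,145) as predicted, and d is held above it.

Call:
{"method": "arm_command", "body": {
  "series": [
    [-1,[-0.001,-0.001,-0.011],[0,0,0]],
    [-1,[0,0,-0.008],[0,0,0]],
    [-1,[0,0,0],[0,0,0]],
    [0.2,[0,0,0],[0,0,0]],
    [0.5,[0,0,0],[0,0,0]],
    [1,[0,0,0],[0,0,0]],
    [1,[0,0,0],[0,0,0]],
    [1,[0,0,0.04],[0,0,0]],
    [1,[0,0,0.05],[0,0,0]],
    [1,[-0.03,-0.0235,0],[0,0,0]],
    [1,[-0.03,-0.0235,0],[0,0,0]],
    [1,[-0.03,-0.0235,0],[0,0,0]],
    [1,[-0.03,-0.0235,0],[0,0,0]],
    [1,[-0.03,-0.0235,0],[0,0,0]],
    [1,[-0.0285,-0.0225,0],[0,0,0]],
    [1,[0,0,0],[0,0,0]],
    [1,[0,0,0],[0,0,0]]
  ]
}}

```text
t: 12.55
eef_pos: [0.4641, -0.0678, 0.1706]
eef_rot: [2.221, 2.22, 0.001]
force: [-0.4, 0.0, 0.2]
width: 0.0853
gripper_force: 0.0
```

```bash
python3 - <<'E'
from h import *
s=robot.observe();c=robot.calibration("wrist");cv2.imwrite("pics/w5.png",robot.read_camera("wrist")[:,:,::-1])
print(s['t'],s['eef_pos'],s['eef_rot'],s['force'])
for z in(.024,.09):print(project(c,np.array([.4635,-.0685,z])), project(c,np.array([.4645,-.0685,z])), project(c,np.array([.4635,-.0675,z])))
E
```

```text
12.55 [ 0.4641 -0.0678  0.1706] [2.2213 2.2204 0.0011] [-0.4097  0.0411  0.2079]
[251.2435 181.4529] [252.3295 181.453 ] [251.2418 180.3989]
[250.6355 204.2689] [252.0494 204.2695] [250.6319 202.9271]
```

View pics/w5.png

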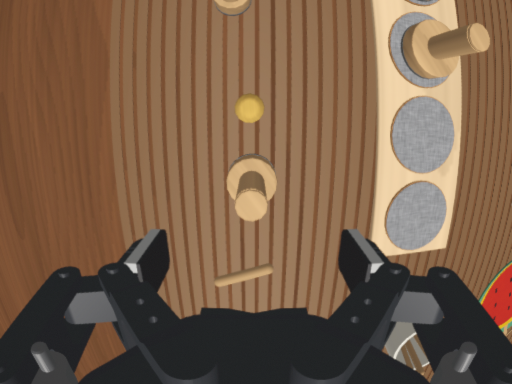

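a's foot is at (252,179) and its top at (251,206), directly under the gripper. d stands upright on rest 2.

Call:
{"method": "arm_command", "body": {
  "series": [
    [1,[0,0,-0.03],[0,0,0]],
    [1,[0,0,-0.04],[0,0,0]],
    [1,[0,0,-0.031],[0,0,0]],
    [1,[0,0,0],[0,0,0]],
    [-1,[0,0,0],[0,0,0]],
    [-1,[0,0,0],[0,0,0]],
    [-1,[0,0,0],[0,0,0]],
    [-1,[0,0,0],[0,0,0]],
    [-1,[0,0,0],[0,0,0]],
    [-1,[0,0,0],[0,0,0]]
  ]
}}

```text
t: 13.85
eef_pos: [0.4636, -0.0679, 0.0695]
eef_rot: [2.221, 2.221, 0.0]
force: [-0.7, 0.5, 3.8]
width: 0.0233
gripper_force: 39.6
```

Call:
{"method": "arm_command", "body": {
  "series": [
    [-1,[0,0,0.02],[0,0,0]],
    [-1,[0,0,0.03],[0,0,0]],
    [-1,[0,0,0.03],[0,0,0]],
    [-1,[0.02,0.005,0],[0,0,0]],
    [-1,[0.03,0.008,0],[0,0,0]],
    [-1,[0.03,0.008,0],[0,0,0]],
    [-1,[0.03,0.008,0],[0,0,0]],
    [-1,[0.03,0.008,0],[0,0,0]],
    [-1,[0.025,0.006,0],[0,0,0]],
    [-1,[0.0165,0.004,0],[0,0,0]],
    [-1,[0,0,0],[0,0,0]],
    [-1,[0,0,-0.03],[0,0,0]],
    [-1,[0,0,-0.02],[0,0,0]],
    [-1,[0,0,0],[0,0,0]],
    [-1,[0,0,0],[0,0,0]]
  ]
}}

```text
t: 15.72
eef_pos: [0.645, -0.021, 0.1002]
eef_rot: [2.221, 2.221, 0.001]
force: [0.2, 0.4, 0.1]
width: 0.023
gripper_force: 39.5
```

```bash
python3 - <<'E'
from h import *
s=robot.observe();c=robot.calibration("wrist");cv2.imwrite("pics/w6.png",robot.read_camera("wrist")[:,:,::-1])
print(s['t'],s['eef_pos'],s['eef_rot'],s['force'])
for X in ([.6465,.021,.012],[.6425,.071,.036],[.6425,.071,.102]):print(project(c,np.array(X)))
E
```

```text
15.725 [ 0.645  -0.021   0.1002] [2.2212 2.2208 0.0006] [0.2057 0.4324 0.1068]
[253.6927 142.67  ]
[247.1774  66.4676]
[243.698   43.6574]
```

View pics/w6.png

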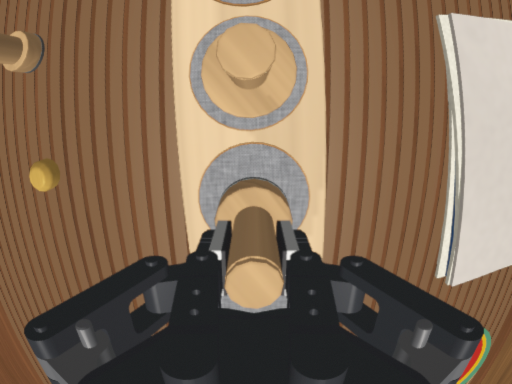

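Rest 3's far edge is at (254,143) as predicted, and d is centred on rest 2 at about (249,73).

Call:
{"method": "arm_command", "body": {
  "series": [
    [-1,[0.001,0,-0.011],[0,0,0]],
    [-1,[0,0,-0.008],[0,0,0]],
    [-1,[0,0,0],[0,0,0]],
    [0.2,[0,0,0],[0,0,0]],
    [0.5,[0,0,0],[0,0,0]],
    [1,[0,0,0],[0,0,0]],
    [1,[0,0,0],[0,0,0]],
    [1,[0,0,0.04],[0,0,0]],
    [1,[0,0,0.05],[0,0,0]],
    [1,[-0.03,0.02,0],[0,0,0]],
    [1,[-0.03,0.02,0],[0,0,0]],
    [1,[-0.03,0.02,0],[0,0,0]],
    [1,[-0.03,0.02,0],[0,0,0]],
    [1,[-0.03,0.02,0],[0,0,0]],
    [1,[-0.03,0.02,0],[0,0,0]],
    [1,[-0.02,0.015,0],[0,0,0]],
    [1,[0,0,0],[0,0,0]],
    [1,[0,0,0],[0,0,0]]
  ]
}}

```text
t: 18.02
eef_pos: [0.4469, 0.1139, 0.1706]
eef_rot: [2.221, 2.221, 0.001]
force: [0.8, 0.3, 0.3]
width: 0.0851
gripper_force: 0.0
```

```bash
python3 - <<'E'
from h import *
s=robot.observe();c=robot.calibration("wrist");cv2.imwrite("pics/w7.png",robot.read_camera("wrist")[:,:,::-1])
print(s['t'],s['eef_pos'],s['eef_rot'],s['force'])
for z in(.024,.09):print(project(c,np.array([.446,.114,z])), project(c,np.array([.447,.114,z])), project(c,np.array([.446,.115,z])))
E
```

```text
18.025 [0.4469 0.1139 0.1706] [2.2207 2.2207 0.0012] [0.7511 0.319  0.2812]
[250.9264 180.6755] [252.0133 180.6761] [250.925  179.6201]
[250.2308 203.2878] [251.6464 203.289 ] [250.2273 201.9429]
```

View pics/w7.png

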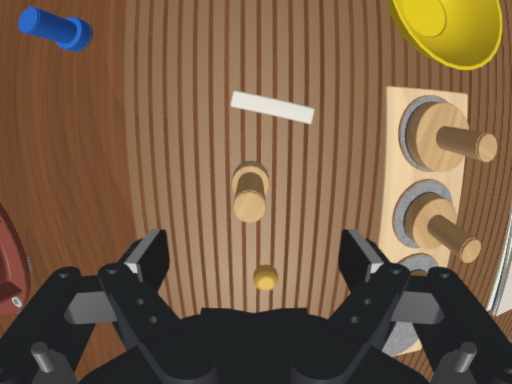

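c's foot is at (250,182) and its top at (249,206), so c is at about (.4455,.112). b and d stand well on their rests.

Call:
{"method": "arm_command", "body": {
  "series": [
    [1,[-0.001,-0.002,-0.03],[0,0,0]],
    [1,[0,0,-0.04],[0,0,0]],
    [1,[0,0,-0.031],[0,0,0]],
    [1,[0,0,0],[0,0,0]],
    [-1,[0,0,0],[0,0,0]],
    [-1,[0,0,0],[0,0,0]],
    [-1,[0,0,0],[0,0,0]],
    [-1,[0,0,0],[0,0,0]],
    [-1,[0,0,0],[0,0,0]],
    [-1,[0,0,0],[0,0,0]]
  ]
}}

```text
t: 19.32
eef_pos: [0.4452, 0.1122, 0.0696]
eef_rot: [2.221, 2.221, 0.001]
force: [-1.0, 0.1, 5.6]
width: 0.023
gripper_force: 39.7
```

Call:
{"method": "arm_command", "body": {
  "series": [
    [-1,[0,0,0.02],[0,0,0]],
    [-1,[0,0,0.03],[0,0,0]],
    [-1,[0,0,0.03],[0,0,0]],
    [-1,[0,0,0.03],[0,0,0]],
    [-1,[0.02,-0.022,0],[0,0,0]],
    [-1,[0.03,-0.033,0],[0,0,0]],
    [-1,[0.03,-0.033,0],[0,0,0]],
    [-1,[0.03,-0.033,0],[0,0,0]],
    [-1,[0.03,-0.033,0],[0,0,0]],
    [-1,[0.03,-0.033,0],[0,0,0]],
    [-1,[0.02,-0.022,0],[0,0,0]],
    [-1,[0.0145,-0.016,0],[0,0,0]],
    [-1,[0,0,0],[0,0,0]],
    [-1,[0,0,-0.04],[0,0,0]],
    [-1,[0,0,-0.04],[0,0,0]],
    [-1,[0,0,0],[0,0,0]],
    [-1,[0,0,0],[0,0,0]]
  ]
}}

```text
t: 21.45
eef_pos: [0.6499, -0.1125, 0.1008]
eef_rot: [2.22, 2.221, 0.001]
force: [-0.1, 0.4, 0.3]
width: 0.0231
gripper_force: 39.6
```

```bash
python3 - <<'E'
from h import *
s=robot.observe();c=robot.calibration("wrist");cv2.imwrite("pics/w8.png",robot.read_camera("wrist")[:,:,::-1])
print(s['t'],s['eef_pos'],s['eef_rot'],s['force'])
for X in ([.6505,-.071,.012],[.6465,-.021,.036],[.6465,-.021,.102]):print(project(c,np.array(X)))
E
```

```text
21.45 [ 0.6499 -0.1125  0.1008] [2.2202 2.2212 0.001 ] [-0.0985  0.3892  0.2998]
[252.3863 143.2256]
[245.7638  67.3635]
[241.6068  45.1733]
```

View pics/w8.png

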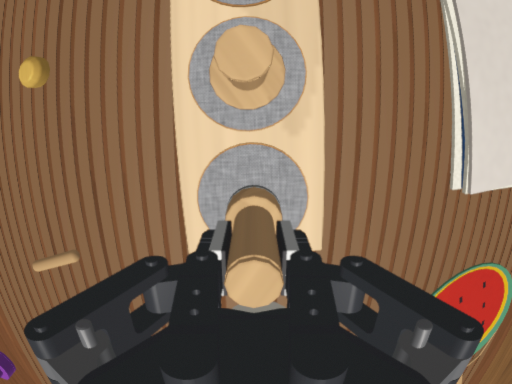

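Rest 4's far edge is at (252,143) as predicted, and a is centred on rest 3. I'll place c and retreat.

Call:
{"method": "arm_command", "body": {
  "series": [
    [-1,[0,0,-0.011],[0,0,0]],
    [-1,[0,0,-0.008],[0,0,0]],
    [-1,[0,0,0],[0,0,0]],
    [0.2,[0,0,0],[0,0,0]],
    [0.5,[0,0,0],[0,0,0]],
    [1,[0,0,0],[0,0,0]],
    [1,[0,0,0],[0,0,0]],
    [1,[0,0,0.04],[0,0,0]],
    [1,[0,0,0.05],[0,0,0]],
    [1,[-0.05,0,0.03],[0,0,0]],
    [1,[-0.05,0,0.03],[0,0,0]],
    [1,[-0.05,0,0],[0,0,0]],
    [1,[-0.05,0,0],[0,0,0]],
    [1,[-0.05,0,0],[0,0,0]],
    [1,[0,0,0],[0,0,0]],
    [1,[0,0,0],[0,0,0]]
  ]
}}

```text
t: 23.5
eef_pos: [0.4001, -0.1131, 0.2308]
eef_rot: [2.221, 2.22, 0.001]
force: [0.5, -0.6, 0.0]
width: 0.0853
gripper_force: 0.0
```

```bash
python3 - <<'E'
from h import *
t=robot.read_camera("top")[80:170,110:350,::-1];s=robot.read_camera("side")[90:250,150:410,::-1]
t=cv2.resize(t,(780,292));s=cv2.resize(s,(500,307))
s=cv2.copyMakeBorder(s,0,0,0,280,0);cv2.imwrite("pics/end.png",np.vstack([t,s]))
E
```

```text
(no output)
```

View pics/end.png

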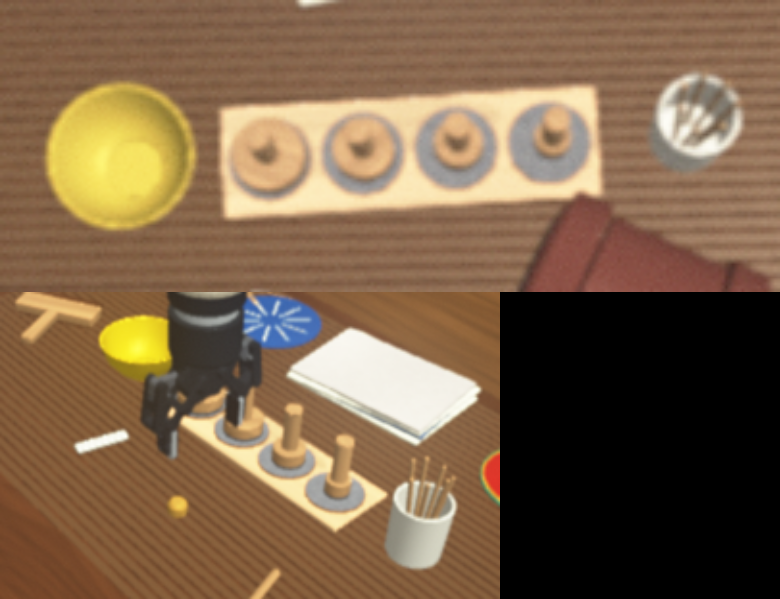

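The final views show all four stamps upright and centred on their rests, widest by the bowl. In the top view they are at (269,155), (364,150), (459,143) and (552,138). The small upward offset of the feet matches the roughly 6 mm parallax expected from their height.

```bash
python3 -c "
from plant import robot
print(robot.hand_in())"
```

```text
the job is handed in; nothing more can be done
None
```

I handed the job in at about 24 s: the final camera views show all four stamps upright and centred on their rests, from the 72 mm stamp next to the bowl to the 36 mm stamp farthest away; no verdict was returned.

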